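Open the mist-line gate valve and hang its slotted plate

TASK

Open the mist line on the propagation bench: turn the gate valve's handwheel anticlockwise (seen from above) until you feel it come up against its stop, then back it off a quarter turn. Then take the slotted plate out of its rack and hang it on the headed pin beside the valve, sliding its slot sideways over the pin so that it hangs free, with the pin up in the notch at the inner end of the slot. Leave the other things on the bench where they are.

Things in the scene. Friction and masses are not known exactly. Their poses are not given: they have to be found in the camera images.
- wheel (a joint): Angle (rad) of the steel handwheel, 130 mm rim circle; grows anticlockwise from above (opening). Knob bearing from the axis = manifold yaw + this. The opening stop lies 1.5 to 3 turns on from the start, its reading not given: the wheel goes solid (rigid) there. About 4 N sideways at the knob turns it (0.25 N m friction); it stays where left. Rim top z = 139 mm, hub top 144 mm.
- valve_axis (a point): Point on the handwheel's vertical axis, at the mid height of the crank knob (z = 167 mm).
- knob_mid (a point): Middle of the black upright crank knob on the wheel's rim, 65 mm from the wheel's axis: a cylinder 22 mm in diameter, 42 mm tall (z = 143 to 185 mm). It spins freely on its upright spindle, so it can be gripped from above and carried round without turning the gripper.
- manifold: Fixed wooden plank 150 x 385 x 15 mm (its y = -245 to +140 mm) with a white pipe along y, a brass gate valve and a post; origin on the bench under the wheel's axis. The flat steel post at y = -200 mm is 30 mm wide (y), x = -30 to -14 mm, top at z = 182 mm, and carries the pin. The pipe's elbow reaches y = -131, z = 72 mm.
- pin (a point): Middle of the free length of the horizontal steel pin on the post, at (0, -200, 170) mm in manifold. Pin 8 mm in diameter, along the manifold's x, free from the post's face (x = -14 mm) to its round head (x = +14 mm), 22 mm in diameter and 6 mm thick, which cannot pass through the slot.
- plate: Loose aluminium plate standing in the rack, about 0.27 kg; origin mid lower edge, z up. Thickness 10 mm (x), width 90 (y). z 0-110 main part; above it a grip tab y +-20, z 110-140. Slot z 66-82 opens at the +y edge, runs in to y = -8.5; at its inner end a notch goes up to z = 92 (y -8.5 to 5.5). Hung: pin centre at y = -1.5, z = 88, balanced. Either face may point to the post.
- rack: Fixed wooden rack 70 x 120 mm that holds the plate upright; origin at the centre of its underside, same yaw as the plate. Groove 13 mm wide along its y, its floor at z = 12 mm, its walls up to z = 42 mm and closed at both ends.
- flask: Bystander: red bottle, 68 mm in diameter, 200 mm tall, origin under its centre.
- pot: Bystander: terracotta pot, 84 mm across the rim, 75 mm tall, origin under its centre.
- stake_tray: Bystander: grey tray with wooden stakes, 100 x 170 x 30 mm, origin under its centre.

How it is judged (in metres and radians):
On the way, in this order (a step that is already met when the one before it is completed fails the run):
1. the handwheel is turned anticlockwise up to its stop (within 0.12 rad) (value of joint wheel above 15.88 rad), for 0.1 s.
2. the handwheel is backed off a quarter turn from the stop (1.57 rad, give or take 0.4) and at rest (value of joint wheel between 14.03 and 14.83 rad and velocity of joint wheel between -0.1 and 0.1 rad/s), for 0.2 s.
3. the plate hangs on the pin, released, with the pin up in the notch (x of pin in the frame of plate between -0.012 and 0.012 m and y of pin in the frame of plate between -0.0085 and 0.0055 m and z of pin in the frame of plate between 0.083 and 0.095 m and angle between plate's own z axis and vertical below 0.2 rad and contact force between plate and the fingers below 0.1 N), for 0.2 s.
At the end, for the whole second after the job is handed in: The handwheel rests a quarter turn (1.57 rad, give or take 0.4) short of its opening stop, and the plate hangs at rest on the pin, let go, upright within 0.2 rad, between post and head, with the pin up in the notch (within 5 mm of the notch's top, inside its width) (all of step 3 and value of joint wheel between 14.03 and 14.83 rad and linear speed of plate below 0.03 m/s); the robot touches nothing.
It fails at once if the flask is moved by more than 30 mm (distance of flask from where it was at the start of the episode above 0.03 m).
It fails at once if the pot is moved by more than 30 mm (distance of pot from where it was at the start of the episode above 0.03 m).
It fails at once if the stake tray is moved by more than 30 mm (distance of stake_tray from where it was at the start of the episode above 0.03 m).
It also fails if it takes over 72 s, if anything falls off the work surface, if the arm or the gripper's body presses on something with over 40 N, if the wrist force passes 120 N, or if a joint passes its speed limit or range.

ROBOT

A 6-joint arm with a two-finger parallel gripper is mounted at the origin on the work surface. World frame = base frame: x ahead of the robot, y to its left, z up, the work surface at z = 0. Lengths are in mm, angles in rad, forces in N, time in s.
With the tool pointing down it reaches from about 350 to 975 mm from the base axis. Payload 7.1 kg.
Tool frame: the origin (TCP) lies midway between the tips of the shut fingers; the grasp point (between the pads) lies env.hold_point_z behind it (env.hold_point_z is the distance from the TCP to the grasp point, in mm); z points along the fingers, y is the line along which they close (so a half turn about z gives the same grasp; the last joint's range is limited). The gripper opens to 88 mm and grips with 3 to 60 N. Pads are 20 mm wide; open, the fingers measure 115 mm over their backs; the gripper's body (75 mm by 178 mm) begins 61 mm behind the grasp point.
Start: joints at [-1.162, 0.423, 1.63, -0, 1.089, -0.019], TCP at [259.309, -568.651, 222.675] pointing down, gripper open.
Joint ranges: [-3, 3], [-0.9, 2.11], [0.09, 2.58], [-1.31, 4.45], [0.11, 2.69], [-2.54, 2.54]. Speed limits (rad/s): [2.39, 2.39, 3.01, 3.14, 3.14, 3.14].

INTERFACE

Orientations are given as a unit quaternion [x, y, z, w].
In Python, from station import env gives the robot as it stands. Calls block until the motion is done:
- env.reach(position, orientation): joint-space move of the TCP to a pose.
- env.move_l(position, rot=None, rate=150, f_stop=None): straight line of the TCP; rot=None keeps the orientation; rate is the mean speed in mm/s. With f_stop (N) it stops when the force on the tool has changed by that much, and returns True; else False.
- env.move_joints(angles): joint-space move.
- env.set_gripper(opening): finger opening in mm; the grip force is fixed at half the most; returns when the fingers have stopped.
- env.hold(seconds).
- env.ik(position, orientation): joint angles nearest the present ones, or None.
- env.read_state(): the state.
- env.camera(name): name is "side" or "top"; returns the picture (384x512x3 uint8, blue, green, red); there is no depth.
- env.camera_params(name): a dict with "fx", "fy", "cx", "cy" (pixels), "pose" (4x4, takes a point from camera to world coordinates). Camera axes: x right, y up, looking along -z (the intrinsics and any distortion apply to the point x, -y, -z); pixel columns grow to the right and rows downward; lengths in mm; the calibration is good to about 2 mm. A picture is of the moment at which its call begins. camera_params takes no time and is no camera call.
A pose or a line that the arm cannot do raises env.IKError and nothing moves.
- env.sign_off(): hands the job in; it is judged then, once.
Trained networks look in the newest picture that a camera, given by its name, has taken for a name from the list of things; names that differ only in an ending like _2 or _b are one class to them, and where a whole thing is asked for, a point or a joint stands for the part that bears it (a point fixed in the world has none). Each returns a list of dicts, best first, with "confidence" (0 to 1); they miss things now and then, are a little off and sometimes report something else, mostly with a low value. They report only what shows in the picture. A call takes as long as a camera call.
- env.boxes_of(camera, thing): "xy" ([column, row] in pixels, amid what is visible of it).
- env.trace(camera, thing): "mask" (384x512 bool, what is visible of it) and "xy" ([column, row] in pixels, amid what is visible of it).
- env.pinpoint(camera, thing): "xy" ([column, row] in pixels: a listed point, or the origin of a listed thing).
The state is a dict: "time_s": time; "qpos": joint angles; "dq": joint speeds; "tau": joint torques, N m; "tool_pos": TCP position; "orientation": TCP orientation; "force": force on the tool from outside, world axes, zero at the start; "wrist_torque": the same for the moment, N m; "width": finger opening in mm; "grip_force": force on a finger pad.
Only numpy, scipy, OpenCV 4.12 (cv2) and the standard library are available. Lean on these libraries where they do the work, as an engineer would, in place of code of your own. Each camera call takes 0.05 s, during which the arm holds its last target. There are 200 camera calls.

## Working session

There is one attempt and no reset: what is moved stays moved. The work goes in short steps, each a Python script; the robot and the scene stay as the last script left them, time stands still between calls to the robot, and variables do not carry over. Pictures are saved under pics/ and viewed, at most 10 in all, crops included, and the job is handed in when it is done.

```bash
ls; mkdir -p pics
python3 - <<'E'
from station import env
import cv2,numpy as np
for c in ("side","top"):
    im=env.camera(c); cv2.imwrite(f"pics/{c}0.png",im)
    p=env.camera_params(c); print(c,{k:(np.round(v,3).tolist()) for k,v in p.items()})
    for t in ("valve_axis","knob_mid","manifold","pin","plate","rack","flask","pot","stake_tray"):
        print(t,[(np.round(d["xy"],1).tolist(),round(d["confidence"],2)) for d in env.pinpoint(c,t)[:3]])
print(env.hold_point_z, env.read_state())
E
```

```text
pics
station.py
side {'fx': 362.164, 'fy': 362.164, 'cx': 252.753, 'cy': 187.159, 'pose': [[-0.991, 0.079, -0.106, 405.562], [-0.132, -0.678, 0.723, 806.998], [-0.015, 0.731, 0.682, 814.941], [0.0, 0.0, 0.0, 1.0]]}
valve_axis [([233.0, 195.5], 0.89)]
knob_mid []
manifold [([235.8, 237.3], 0.8)]
pin [([255.7, 148.8], 0.86)]
plate [([280.5, 147.5], 0.42)]
rack [([278.4, 148.9], 0.63)]
flask [([205.0, 310.5], 0.69)]
pot [([229.2, 152.6], 0.88)]
stake_tray [([290.8, 309.1], 0.67)]
top {'fx': 370.395, 'fy': 370.395, 'cx': 250.469, 'cy': 191.454, 'pose': [[0.006, 0.981, -0.193, 341.54], [-1.0, 0.006, 0.0, 31.708], [0.001, 0.193, 0.981, 926.398], [0.0, 0.0, 0.0, 1.0]]}
valve_axis [([195.1, 160.5], 0.81)]
knob_mid [([190.7, 188.6], 0.91)]
manifold [([201.4, 179.1], 0.76)]
pin [([281.5, 178.2], 0.8)]
plate [([379.1, 214.4], 0.63)]
rack [([379.2, 213.3], 0.74)]
flask [([115.9, 167.1], 0.92)]
pot [([352.5, 147.2], 0.68)]
stake_tray [([116.8, 243.2], 0.71), ([379.2, 218.1], 0.4)]
18.700000000000003 {'time_s': 1.0, 'qpos': array([-1.16200691e+00,  4.23100167e-01,  1.62989104e+00,  1.42812895e-05,
        1.08861968e+00, -1.89884096e-02]), 'dq': array([ 0.00016597,  0.00068184, -0.00044453, -0.00036467,  0.00147842,
       -0.00040716]), 'tau': array([-8.75806072e-04, -5.44587350e+01, -2.74050432e+01,  6.45334669e-02,
        1.68430380e-02, -2.21155437e-05]), 'tool_pos': array([ 259.30805064, -568.65041551,  222.67848257]), 'orientation': array([ 9.77213541e-01,  2.12258556e-01,  4.44081451e-06, -1.01707429e-05]), 'force': array([0.07592207, 0.30383377, 0.70187704]), 'wrist_torque': array([-0.00030375,  0.02730229,  0.00701907]), 'grip_force': 0.0, 'width': 87.34974867369868}
```

View pics/side0.png

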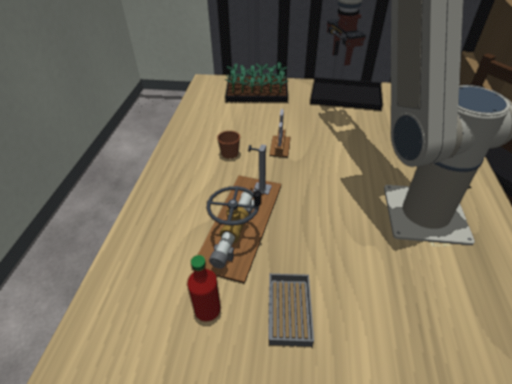

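View pics/top0.png

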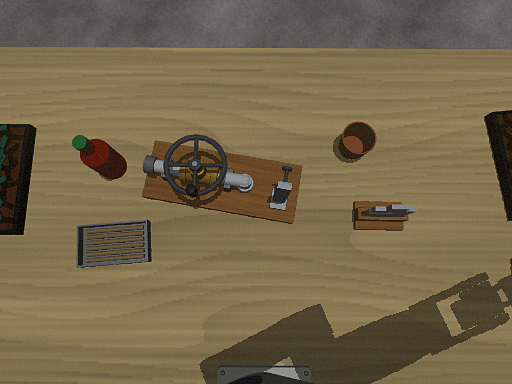

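```bash
cat > h.py <<'E'
from station import env
import cv2,numpy as np
from scipy.spatial.transform import Rotation as R
def ray(c,xy):
    p=env.camera_params(c); P=np.array(p["pose"])
    d=np.array([(xy[0]-p["cx"])/p["fx"],-(xy[1]-p["cy"])/p["fy"],-1])
    return P[:3,3],P[:3,:3]@d
def at_z(c,xy,z):
    o,d=ray(c,xy); return o+d*(z-o[2])/d[2]
def proj(c,X):
    p=env.camera_params(c); P=np.array(p["pose"])
    q=P[:3,:3].T@(np.asarray(X)-P[:3,3]); return np.array([p["cx"]+p["fx"]*q[0]/-q[2],p["cy"]+p["fy"]*q[1]/q[2]])
def tri(a,b):
    A=[];B=[]
    for c,xy in (("side",a),("top",b)):
        o,d=ray(c,xy); d=d/np.linalg.norm(d); M=np.eye(3)-np.outer(d,d); A.append(M);B.append(M@o)
    return np.linalg.lstsq(np.vstack(A),np.hstack(B),rcond=None)[0]
def down(yaw): # tool z down; tool y (closing line) at world bearing yaw
    y=np.array([np.cos(yaw),np.sin(yaw),0]); z=np.array([0,0,-1.]); x=np.cross(y,z)
    return R.from_matrix(np.c_[x,y,z]).as_quat()
E
python3 - <<'E'
from h import *
np.set_printoptions(precision=1,suppress=True)
S=dict(valve=([233,195.5],[195.1,160.5],167),pin=([255.7,148.8],[281.5,178.2],170),plate=([280.5,147.5],[379.1,214.4],12),rack=([278.4,148.9],[379.2,213.3],0),man=([235.8,237.3],[201.4,179.1],0),pot=([229.2,152.6],[352.5,147.2],0),flask=([205,310.5],[115.9,167.1],0),tray=([290.8,309.1],[116.8,243.2],0))
for k,(a,b,z) in S.items(): print(k,at_z("side",a,z),at_z("top",b,z),tri(a,b))
print("knob",at_z("top",[190.7,188.6],167))
E
```

```text
valve [552.5 157.  167. ] [557.5 149.5 167. ] [556.4 150.4 161.3]
pin [519.  -41.8 170. ] [519.3 -33.4 170. ] [517.8 -32.8 176.8]
plate [ 457.2 -267.8   12. ] [ 465.5 -288.8   12. ] [ 463.3 -294.9   -7.3]
rack [ 465.1 -274.4    0. ] [ 469.9 -293.4    0. ] [ 469.4 -299.5  -18.3]
man [553.  158.1  -0. ] [555.6 157.5   0. ] [554.3 157.6  -0.2]
pot [ 642.9 -231.7    0. ] [ 643.5 -234.3    0. ] [ 644.  -235.    -2.5]
flask [589.6 390.3   0. ] [586.  379.2   0. ] [591.  384.  -12.8]
tray [384. 361.   0.] [391.3 362.1   0. ] [387.6 361.7   2. ]
knob [496.5 156.6 167. ]
```

The side view shows the wheel at (233,205), the pin and post at (255,150), the plate in its rack at (281,140), the flask at (205,290) and the tray at (290,310). The top view shows the wheel at (195,165), knob (191,189), post (281,195) and rack (379,215). The detections match. Next I'll zoom in on the plate and the pin.

Run:
```python
from h import *
a=cv2.imread("pics/side0.png");b=cv2.imread("pics/top0.png")
f=lambda im,x,y:cv2.resize(im[y:y+60,x:x+80],(400,300),interpolation=cv2.INTER_CUBIC)
cv2.imwrite("pics/z1.png",np.vstack([np.hstack([f(a,240,105),f(b,340,185)]),np.hstack([f(a,225,130),f(b,250,155)])]))
for c in("side","top"):
  env.camera(c)
  for t in("manifold","rack","plate","pin"):
    r=env.trace(c,t)
    if r:
      m=r[0]["mask"]; print(c,t,r[0]["confidence"],m.sum(),r[0]["xy"],cv2.minAreaRect(np.argwhere(m)[:,::-1].astype(np.float32)))
      np.save(f"{c}_{t}.npy",m)
```

```text
side manifold 0.97 5876 [239.0, 225.3] ((237.38677978515625, 210.02362060546875), (65.81965637207031, 140.45094299316406), 20.487016677856445)
side rack 0.72 326 [277.6, 146.6] ((279.6524658203125, 146.1280517578125), (18.11077308654785, 21.31328773498535), 6.340191841125488)
side pin 0.72 5762 [240.5, 227.0] ((237.77081298828125, 209.61880493164062), (64.87832641601562, 140.10662841796875), 20.323135375976562)
top manifold 0.65 9363 [217.3, 179.4] ((221.0951385498047, 175.23599243164062), (158.7509307861328, 72.06835174560547), 11.070201873779297)
top rack 0.72 975 [371.6, 219.5] ((379.9999694824219, 215.0), (53.99999237060547, 27.999996185302734), -0.0)
top plate 0.86 498 [387.5, 211.6] ((389.0, 210.0), (12.0, 52.0), 90.0)
top pin 0.71 9167 [218.2, 182.7] ((220.94351196289062, 174.90933227539062), (157.30148315429688, 71.05168151855469), 10.060691833496094)
```

View pics/z1.png

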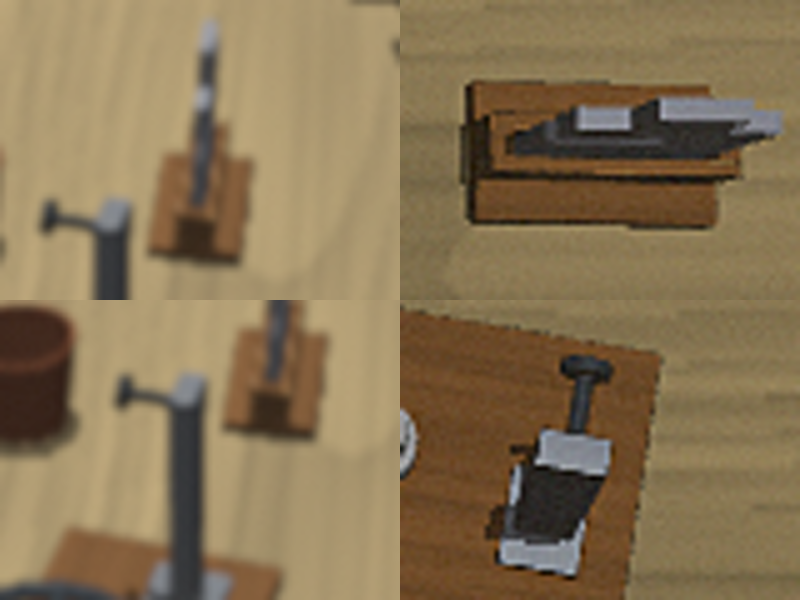

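Left is the side view and right the top view: the post and pin are clear and the head points toward world +x. The rack is almost aligned with world y. I can't yet tell which edge the slot opens on, so I'll enlarge further.

Run:
```python
from h import *
np.set_printoptions(precision=1,suppress=True)
a=cv2.imread("pics/side0.png");b=cv2.imread("pics/top0.png")
f=lambda im,x,y,w,h:cv2.convertScaleAbs(cv2.resize(im[y:y+h,x:x+w],(400,600),interpolation=cv2.INTER_CUBIC),alpha=1.8)
g=lambda im,x,y,w,h:cv2.convertScaleAbs(cv2.resize(im[y:y+h,x:x+w],(800,300),interpolation=cv2.INTER_CUBIC),alpha=1.8)
s=cv2.resize(f(a,266,106,30,45),(400,300))
cv2.imwrite("pics/z2.png",np.vstack([g(b,350,200,72,27),np.hstack([s,s*0])]))
# predicted column/row of plate edge levels, both ends
for y in (-245,-335):
  print([proj("top",[468,y,12+z]) for z in(0,30,66,82,110)],[proj("side",[468,y,12+z]) for z in(30,66,82,110)])
```

```text
[array([361.4, 213.3]), array([365.1, 211.6]), array([369.9, 209.4]), array([372.1, 208.4]), array([376.2, 206.5])] [array([277.3, 144.4]), array([277.6, 136. ]), array([277.8, 132.2]), array([278.1, 125.4])]
[array([397.6, 213.5]), array([402.5, 211.8]), array([408.8, 209.7]), array([411.7, 208.6]), array([417.2, 206.8])] [array([279.3, 130.2]), array([279.6, 122. ]), array([279.8, 118.2]), array([280.1, 111.5])]
```

View pics/z2.png

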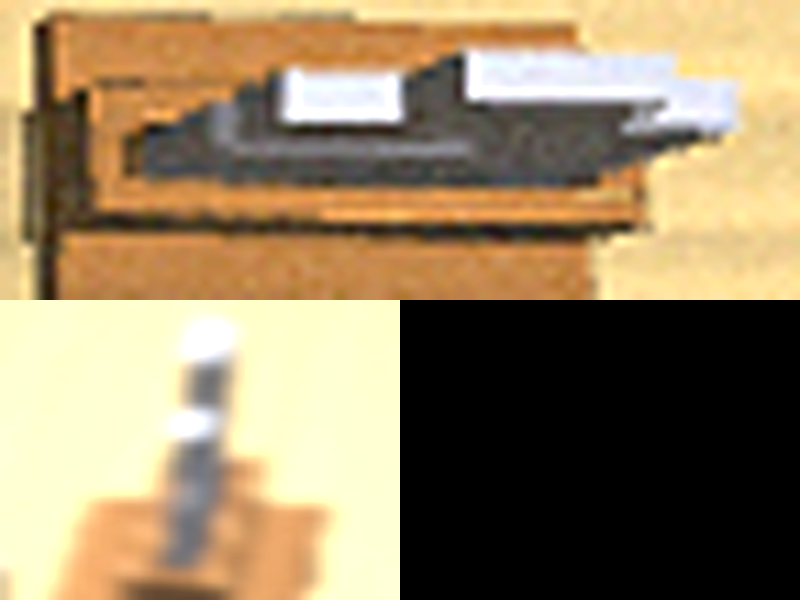

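The lit lower face of the slot, (230–470,145) in the crop, runs out to the left edge. So the slot opens toward world +y and the plate's yaw is about 0. Next I'll fit the manifold and rack poses.

Run:
```python
from h import *
from scipy.optimize import least_squares
np.set_printoptions(precision=2,suppress=True)
b=cv2.imread("pics/top0.png")
M=[("top",(0,-200,170),(286.2,175)),("top",(14,-200,170),(287,168.6)),("side",(0,-200,170),(255.7,148.8)),
("top",(0,0,144),(195,164)),("top",(0,0,167),(195.1,160.5)),("side",(0,0,167),(233,195.5)),
("top",(75,140,15),(154,141)),("top",(-75,140,15),(143,197)),("top",(75,-245,15),(302,165)),("top",(-75,-245,15),(293,223)),("side",(-75,-245,15),(281,181)),("side",(-75,140,15),(244,278))]
def f(p,M):
    c,s=np.cos(p[2]),np.sin(p[2])
    return [proj(cam,(p[0]+c*X[0]-s*X[1],p[1]+s*X[0]+c*X[1],X[2]))-xy for cam,X,xy in M]
r=least_squares(lambda p:np.ravel(f(p,M)),[556,152,-.18],loss="soft_l1"); print("man",r.x); print(np.array(f(r.x,M)))
p=r.x;c,s=np.cos(p[2]),np.sin(p[2]); print("pin",p[0]+200*s,p[1]-200*c)
q=lambda x,y:(x/11.11+350,y/11.11+200)
K=[("top",(0,20,152),q(462,75)),("top",(0,-20,152),q(682,80)),("top",(0,45,122),q(283,97)),("top",(0,20,122),q(405,97)),("top",(0,-45,122),q(738,105)),
("top",(35,60,12),(354.4,201.4)),("top",(-35,60,12),(354.4,229.4)),("top",(35,-60,12),(402,203)),("top",(-35,-60,12),(403.5,230.4))]
r=least_squares(lambda p:np.ravel(f(p,K)),[468,-292,-.02],loss="soft_l1"); print("rack",r.x);print(np.array(f(r.x,K)))
k=at_z("top",[190.7,188.6],167);print("knob",k,np.hypot(*(k[:2]-p[:2])),np.arctan2(*(k[:2]-p[:2])[::-1]))
```

```text
man [556.52 153.35  -0.16]
[[ 0.34  0.92]
 [ 0.53  0.94]
 [-1.67 -0.58]
 [-0.15 -0.19]
 [-1.83  0.42]
 [-1.3  -1.11]
 [ 0.53 -0.38]
 [-1.46  0.1 ]
 [ 0.5  -0.19]
 [ 0.98 -0.22]
 [-0.57  0.97]
 [ 0.63  1.87]]
pin 524.2829105916514 -44.030478174455
rack [ 462.27 -287.59   -0.02]
[[ 0.22  0.13]
 [-0.64  0.21]
 [-0.21 -0.08]
 [ 0.22  0.24]
 [-0.09  0.34]
 [-0.24 -0.25]
 [ 0.51 -0.29]
 [ 0.14 -0.53]
 [ 0.1   0.07]]
knob [496.5  156.59 167.  ] 60.11010841076143 3.0877422367480314
```

Run:
```python
from h import *
np.set_printoptions(precision=2,suppress=True)
q=down(0.0); z=153.5
env.reach([492,156.5,260],q); print(env.read_state()["qpos"])
env.move_l([492,156.5,z],f_stop=15)
s=env.read_state();print(s["time_s"],s["tool_pos"],s["force"])
env.set_gripper(0)
s=env.read_state();print(s["time_s"],s["tool_pos"],s["force"],s["width"],s["grip_force"])
cv2.imwrite("pics/grip.png",np.hstack([cv2.resize(env.camera("side")[130:280,160:310],(400,400)),cv2.resize(env.camera("top")[100:250,120:270],(400,400))]))
```

```text
[ 0.28  0.22  1.83 -0.    1.09  0.28]
5.05 [492.58 156.56 154.08] [-0.58 -0.52  0.05]
6.0833 [491.41 156.47 153.47] [-2.83  0.07  2.83] 21.55065483466358 30.00046670436859
```

View pics/grip.png

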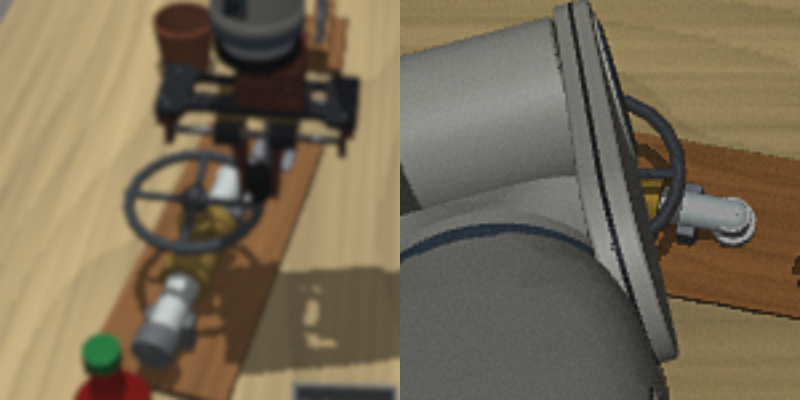

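The side view shows the fingers closed on the knob at (255,175), 21.6 mm apart. I'll carry it round while watching the forces.

```bash
cat > turn.py <<'E'
from h import *
np.set_printoptions(precision=2,suppress=True)
def go(c,a,r=65,z=153.5,**k): return env.move_l([c[0]+r*np.cos(a),c[1]+r*np.sin(a),z],**k)
def info(c):
    s=env.read_state();d=s["tool_pos"][:2]-c;a=np.arctan2(d[1],d[0]);u=np.array([np.cos(a),np.sin(a)]);t=np.array([-u[1],u[0]]);F=s["force"]
    return s["time_s"],a,np.hypot(*d),F[:2]@u,F[:2]@t,F[2]
E
python3 - <<'E'
from turn import *
c=np.array([556.3,153.4]); a=np.arctan2(156.5-153.4,491.4-556.3)
for i in range(8):
    a+=np.radians(15); h=go(c,a,rate=120,f_stop=40); print(h,np.array(info(c)))
    if h: break
E
```

```text
False [ 6.47 -2.92 64.37 -1.57  4.21 -2.3 ]
False [ 6.77 -2.65 63.73 -4.52  2.96 -6.28]
False [ 7.06 -2.39 63.27 -6.25  3.33 -7.53]
False [ 7.35 -2.12 62.9  -8.62  3.26 -8.17]
False [ 7.64 -1.86 62.69 -8.9   3.79 -6.46]
False [  7.93  -1.6   62.61 -10.16   3.58  -5.43]
False [ 8.22 -1.34 62.69 -9.55  3.91 -2.55]
False [ 8.52 -1.08 62.86 -7.59  3.39 -0.96]
```

Run:
```python
from turn import *
c=np.array([556.0,156.0]); p=env.read_state()["tool_pos"]; a=np.arctan2(p[1]-c[1],p[0]-c[0]); a0=a;L=[]
for i in range(48):
    a+=np.radians(15); h=go(c,a,rate=150,f_stop=25); n=np.array(info(c)); L.append(n)
    if i%4==0 or h: print(i,h,n)
    if h or abs(n[4])>14: break
env.hold(.15)
n=np.array(info(c)); print("cmd total",a-a0,n, env.read_state()["width"]); np.save("L.npy",L)
```

```text
0 False [ 8.79 -0.81 65.15  2.38  3.41 -2.61]
4 False [ 9.86  0.23 65.22  6.92  4.72 -3.76]
8 False [10.93  1.29 64.96  6.06  4.49  0.51]
12 False [11.99  2.32 64.77  1.78  3.69  3.48]
16 False [13.06 -2.92 64.67  0.88  3.85 -0.48]
20 False [14.12 -1.87 64.79  3.24  4.49 -1.74]
24 False [15.19 -0.82 65.08  4.75  4.2  -3.66]
28 False [16.26  0.24 65.22  6.39  3.49 -4.71]
32 False [17.32  1.28 64.99  5.11  4.09 -0.09]
36 False [18.39  2.32 64.75  3.73  3.53  3.65]
40 True [19.4  -2.96 65.37  0.62 -3.18  2.93]
cmd total 10.733774899765121 [19.55 -2.96 65.37 -1.17 -3.19  4.39] 21.612111835446008
```

Run:
```python
from turn import *
c=np.array([556.0,156.0]); 
h=go(c,-2.96+.12,rate=40,f_stop=20); n=np.array(info(c)); print(h,n); env.hold(.2); n=np.array(info(c)); print(n)
a=n[1]; b=a-1.571
for x in np.linspace(a,b,7)[1:]: go(c,x,rate=130)
env.hold(.3); n=np.array(info(c)); print("back",n[1]-a,n)
env.set_gripper(40); p=env.read_state()["tool_pos"]; print(env.read_state()["time_s"],p)
env.move_l([p[0],p[1],260],rate=200)
q=down(-.02)
env.reach([462.3,-287.6,240],q)
s=env.read_state();print(s["time_s"],s["tool_pos"],s["qpos"],s["force"])
i=env.camera("top");j=env.camera("side");cv2.imwrite("pics/pl.png",np.hstack([cv2.resize(i[100:250,120:270],(400,400)),cv2.resize(j[90:165,240:315],(400,400))]))
```

```text
True [19.76 -2.94 65.62  1.19 -4.22  3.92]
[19.96 -2.94 65.6   0.72 -2.43  3.78]
back 4.7063062371187625 [ 21.96   1.77  60.49 -19.67  -3.39   0.52]
22.4667 [542.61 219.88 153.42]
25.0167 [ 462.75 -286.98  239.95] [-0.58  0.28  1.79  0.    1.06 -0.56] [0.25 0.78 0.24]
```

View pics/pl.png

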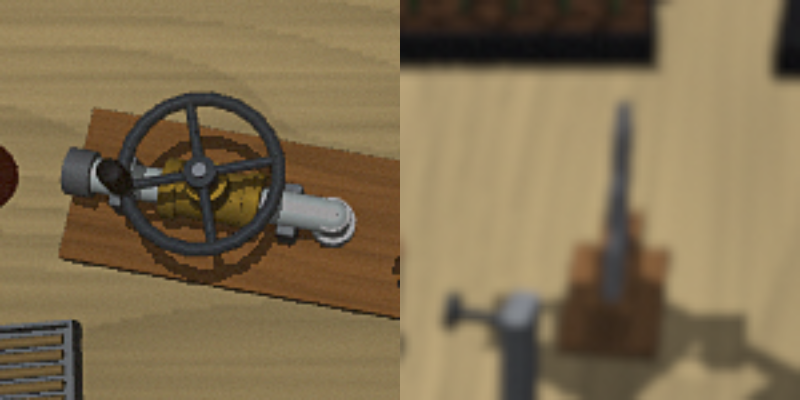

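The top view shows the knob at (115,175) in the crop, a quarter turn short of the stop, and the wheel left alone. The plate is undisturbed in its rack. Now I'll grip it.

Run:
```python
from h import *
np.set_printoptions(precision=2,suppress=True)
k=at_z("top",(163.1,165.6),185)[:2];d=k-[556,156];print("knob bearing",np.arctan2(d[1],d[0]),np.hypot(*d))
def st(m):
    s=env.read_state();print(m,s["time_s"],s["tool_pos"],s["force"],s["width"]);return s
h=env.move_l([462.3,-287.6,119],rate=120,f_stop=10);st(h)
env.set_gripper(0);s=st("grip")
h=env.move_l([s["tool_pos"][0],s["tool_pos"][1],215],rate=100);st("up")
y=-.16;ey=np.array([-np.sin(y),np.cos(y)]);pin=np.array([524.1,-42.0])
P=pin-70*ey
env.reach([*P,203],down(y));env.hold(.2);st("pre")
i=env.camera("top");j=env.camera("side");cv2.imwrite("pics/pre.png",np.hstack([cv2.resize(i[140:240,240:340],(400,400),interpolation=2),cv2.resize(j[90:165,230:305],(400,400),interpolation=2)]))
```

```text
knob bearing 1.8300805978582586 58.438635854830764
False 26.275 [ 462.75 -287.87  119.62] [ 0.51 -0.45  0.14] 40.234208928428856
grip 26.85 [ 462.35 -287.63  119.2 ] [-0.4   1.04  2.92] 9.9973287910421
up 27.9583 [ 461.92 -287.36  214.31] [ 0.1   0.07 -2.03] 9.621988723660495
pre 28.925 [ 512.82 -112.44  203.03] [ 1.03 -0.39 -2.25] 9.895187288202973
```

View pics/pre.png

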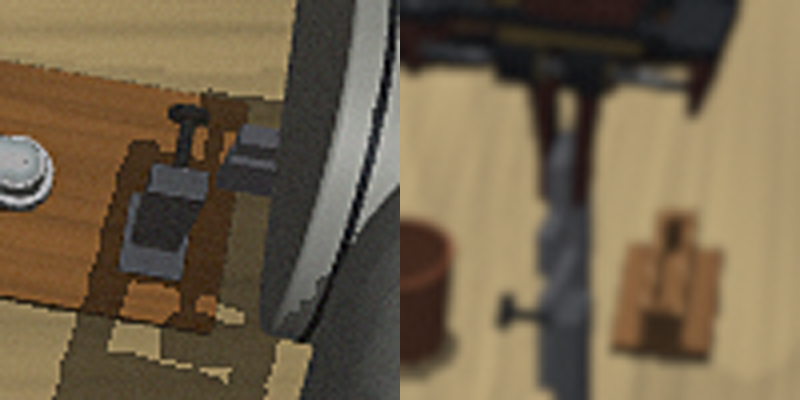

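The top view shows the plate's leading shoulder at about (245,155), level with the free pin between head (188,112) and post (180,170). The side view shows it in the gap as well. Now I'll slide it on slowly, guarded by force.

Run:
```python
from h import *
np.set_printoptions(precision=2,suppress=True)
def st(m):
    s=env.read_state();print(m,s["time_s"],s["tool_pos"],s["force"],s["width"]);return s
y=-.16;ey=np.array([-np.sin(y),np.cos(y)]);pin=np.array([524.1,-42.0])
print("pred shoulder px",proj("top",[*(pin-25*ey),206]),"seen",240+245/4,140+155/4)
h=env.move_l([*(pin-20*ey),203],rate=60,f_stop=8);s=st(h)
if not h:
    h=env.move_l([*(pin+16*ey),203],rate=25,f_stop=6);s=st(h)
print("along",(s["tool_pos"][:2]-pin)@ey)
i=env.camera("top");j=env.camera("side");cv2.imwrite("pics/slid.png",np.hstack([cv2.resize(i[140:240,240:340],(400,400),interpolation=2),cv2.resize(j[90:165,230:305],(400,400),interpolation=2)]))
```

```text
pred shoulder px [299.63 173.8 ] seen 301.25 178.75
False 30.0083 [520.9  -61.85 202.97] [ 0.44 -0.81 -2.06] 9.618959102143316
True 30.9833 [524.46 -37.23 202.5 ] [ 0.87 -0.63 -1.13] 9.56879615464053
along 4.762410464102721
```

View pics/slid.png

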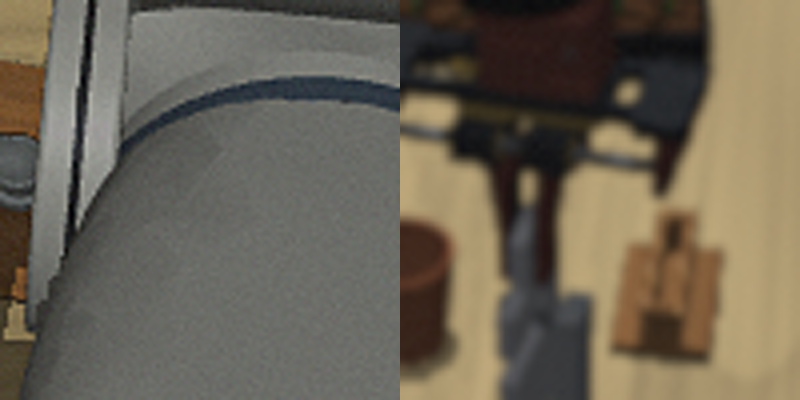

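It made contact at 4.8 mm past the estimated pin, against 4.5 mm expected, so the pin is at the slot's inner end. The side view shows the plate between head and post. Next: back off 3 mm, lower, release.

Run:
```python
from h import *
np.set_printoptions(precision=2,suppress=True)
def st(m):
    s=env.read_state();print(m,s["time_s"],s["tool_pos"],s["force"],s["width"]);return s
y=-.16;ey=np.array([-np.sin(y),np.cos(y)])
p=env.read_state()["tool_pos"][:2]-3*ey
env.move_l([*p,203],rate=25);env.hold(.1);st("backed")
h=env.move_l([*p,186.5],rate=25,f_stop=5);s=st(h)
```

```text
backed 31.45 [523.35 -40.23 202.9 ] [-0.32 -0.18 -2.6 ] 9.98484229607857
True 32.0083 [523.35 -40.17 188.94] [-0.86 -0.2   5.41] 9.848349721206668
```

Run:
```python
from h import *
np.set_printoptions(precision=2,suppress=True)
env.set_gripper(40); p=env.read_state()["tool_pos"]
env.move_l([p[0],p[1],300],rate=100)
env.reach([430,-330,330],down(-.16)); env.hold(.7)
s=env.read_state();print(s["time_s"],s["force"])
i=env.camera("top");j=env.camera("side")
for c in("top","side"): print(c,[(d["xy"],d["confidence"]) for t in("plate","knob_mid") for d in env.pinpoint(c,t)[:1]])
print(proj("top",[524,-41,82]),proj("side",[524,-41,82]))
cv2.imwrite("pics/hung.png",np.hstack([cv2.resize(i[120:240,160:340],(480,320),interpolation=2),cv2.resize(j[110:210,215:315],(320,320),interpolation=2)]))
```

```text
35.8 [-0.1   0.19  0.06]
top [([281.6, 184.9], 0.68), ([160.3, 165.4], 0.55)]
side [([257.1, 170.1], 0.97), ([230.7, 211.6], 0.63)]
[281.59 184.88] [254.34 171.58]
```

View pics/hung.png

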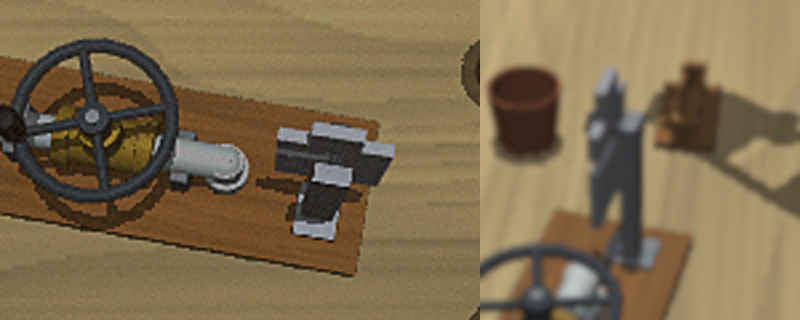

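The plate hangs upright between post and head, at (335,155) in the top view. The wheel's knob is still where I left it, at (12,122), and the gripper is clear.

```bash
python3 -c "
from station import env
print(env.sign_off())"
```

```text
the job is handed in; nothing more can be done
None
```

I turned the wheel to its stop and backed it off about 1.58 rad, then hung the plate on the pin with the pin up in the notch; the job is handed in, but no verdict came back.

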